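# Load the race fixture and hold the third click

### The arm

A 7-joint arm with a two-finger parallel gripper is mounted at the origin on a cart in front of the work surface, level with it; the furniture and walls round the work are solid. World frame = base frame: x ahead of the robot, y to its left, z up, the work surface at z = 0. Lengths are in m, angles in rad, forces in N, time in s.
With the tool pointing down it reaches from about 0.425 to 0.875 m from the base axis. Payload 4.7 kg.
Tool frame: the origin (TCP) lies on the centre line of the jaws, within the pads' length; the fingertips stand ahead of it and the grasp point (between the pads) lies 2 mm behind it (nose_length is the z of the fingertips in the tool frame, in m); z points along the fingers, y is the line along which they close (so a half turn about z gives the same grasp; the last joint's range is limited). The gripper opens to 87 mm and grips with 3 to 60 N. Pads are 19 mm wide; open, the fingers measure 117 mm over their backs; the gripper's body (75 mm by 190 mm) begins 51 mm behind the grasp point.
Start: joints at [1.123, 0.321, -0.07, 1.45, 0.023, 1.371, -0.057], TCP at [0.29, -0.582, 0.213] pointing down, gripper open.
Joint ranges: [-2.86, 2.86], [-0.3, 2.09], [-1.38, 1.24], [0.06, 2.45], [-1.56, 4.7], [0.09, 2.05], [-2.69, 2.69]. Speed limits (rad/s): [2.57, 2.57, 3.14, 3.14, 3.14, 3.14, 3.14].

### API

Orientations are given as a rotation vector (axis times angle).
In Python, from bench import * gives the robot as it stands.
- The arm moves only by the tool send_rows, never from a script. Its arguments are lists of equal length, an entry for each row: "xyz": the shift along the tool's x, y, z in mm, a list of three; "dr": the turn, a rotation vector about the tool's x, y, z in rad, a list of three. A call has exactly 10 rows; each row is the pose to reach, as a shift and turn from the pose commanded when the call began, along the tool's axes at that moment; what a row does not reach only later rows make up. A row lasts 1/12 s, in which the tool goes at most 41.7 mm and 7.16 degrees, less where a joint would pass 70% of its speed; a pose out of reach is approached as far as the arm can. A call with a gripper value outside its range is refused whole. "jaw" is the finger opening in mm, from 0 to 87, set as the call begins (left out, the last holds). The fingers move at their own pace and stop on an object; "grip_force" is the grip in N (left out, the last holds). Time passes only in rows, so rows that repeat a pose let the fingers close, or fill a call up. It gives the time, the measured TCP pose, the force, the opening and the grip force at its end, in the units of the state.
- get_state(): the state, without advancing time (a new reading comes with each control period).
- get_image(name): name is "scene" or "top" or "wrist"; returns the picture (480x640x3 uint8, red, green, blue); there is no depth.
- calibration(name): a dict with "vfov" (degrees; the focal length in pixels is half the picture's height over the tangent of half this angle, whatever the lens; pixels are square), "cx", "cy" (the principal point, pixels), "rvec" (rotation vector, rad) and "tvec" (3), from world to camera coordinates, as OpenCV has them; the wrist camera has in their place "hand_eye" (4x4, takes a point from camera to tool coordinates, whose origin is the TCP and whose axes are the flange's). Camera axes: x right, y down, z forward; pixel columns grow to the right and rows downward; lengths in m; the calibration is good to about 2 mm. The wrist camera is an equidistant fisheye: a pixel r from the principal point sees the ray r / f radians off the axis. A picture is of the moment at which its call begins: read the wrist's pose just before it. calibration takes no time and is no camera call.
- close_job(): hands the job in; it is judged then, once.
The state is a dict: "time": time; "joint_positions": joint angles; "qd": joint speeds; "joint_torque": joint torques, N m; "position": TCP position; "tool_rot": TCP orientation; "ft_force": force on the tool from outside, world axes, zero at the start; "torque": the same for the moment, N m; "grip_width": opening from 0.0 (shut) to 1.0 (fully open); "grip_force": force on a finger pad.
Only numpy, scipy, OpenCV 4.12 (cv2) and the standard library are available. Lean on these libraries where they do the work, as an engineer would, in place of code of your own. Each camera call takes 0.05 s, during which the arm holds its last target. There are 200 camera calls.

### The job

Lay the two loose bearing races flat in the pockets of the fixture that fit them, the large race in the wide pocket and the small race in the narrow one, leaving the feeler gauge and the brass brush alone. Then turn the sprung lever by its knob until it has clicked over three ribs and sits in the gap before the fourth, click pin fully down. It springs back when let go, so the program finishes while still holding the lever there.

Things in the scene. Friction and masses are not known exactly. Their poses are not given: they have to be found in the camera images.
- outer_race: large bearing race, a plain steel ring lying flat: outer diameter 61, height 22, wall about 6 mm, 0.12 kg; origin at the centre of its underside, z up
- inner_race: small bearing race, a plain steel ring lying flat: outer diameter 33, height 16 mm, 0.06 kg; origin at the centre of its underside, z up
- fixture: grey base plate fixed to the bench, 92 (x) x 242 (y) x 14 mm thick, with a 150 mm wide apron on its -x side as far as x = -95 that carries a steel arc of ribs; origin at the centre of its underside, on the lever's axis, where a hub of radius 16 stands. Two round pockets 6 mm deep with 2.5 mm chamfers: the wide one (diameter 67) at y = +80, the narrow one (39) at y = -80
- wide_pocket (a point): centre of the wide pocket's floor, 8 mm above the bench
- narrow_pocket (a point): centre of the narrow pocket's floor, 8 mm above the bench
- knob (a point): point on the axis of the lever's upright round black knob, at the height to grip: diameter 20, from 41 to 79 mm above the bench; this point is 63 mm above the bench and 95 mm from the lever's axis. The click pin's cap, 12 mm wide, stands on the handle 30 mm from the knob towards the axis, its top at most 58 mm above the bench
- lever_axis (a point): point on the lever's upright axis, 41 mm above the bench
- lever (a joint): lever angle in rad, 0 at its rest stop, growing anticlockwise seen from above, up to 1.5. At 0 the knob lies from the axis along fixture direction (-0.878, 0.479), at 0.5 along fixture -x. A return spring pushes it back, about 6 N at the knob at 0, 8 N at 1.0 rad. Each rib adds about 4.5 N where it begins, falling steadily to none at its crest and to 4.5 N less at its end
- plunger (a joint): height in m of the spring click pin on the lever: 0 fully down between two ribs, about 0.0035 on a rib's crest. Five ribs lie under it, crests 0.30 rad of lever angle apart; the first crest is somewhere between 0.16 and 0.34 rad, as the arc is clamped differently each time. The middle of the gap after the third rib, where the pin is down, is 0.15 rad past the third crest
- feeler_gauge: feeler gauge, 49 x 109 x 10 mm; origin under its centre; leave alone
- bar_end (a point): end of one arm of the flat keeper bar that turns with the lever: two opposite arms 14 wide, each 105 mm long from the axis, underside 33 and top 39 mm above the bench. At rest the bar stands clear of the pockets, this arm at 33 degrees from fixture +x towards +y; after three clicks it lies over both races, 3 mm above the large one. A race not seated jams it. This point: on the arm's top, 98 mm from the axis
- brass_brush: brass wire brush with a wooden handle, 74 x 133 x 35 mm; origin under its centre; leave alone
There are look-alikes about, which are no part of the job. Several things look just like the outer_race: the one meant starts nearest to the robot's base.

How it is judged:
On the way:
1. both races lie in their pockets, let go, with the lever still at rest (horizontal distance between outer_race and wide_pocket below 0.005 m and z of outer_race in the frame of wide_pocket below 0.003 m and horizontal distance between inner_race and narrow_pocket below 0.005 m and z of inner_race in the frame of narrow_pocket below 0.003 m and angle between outer_race's own z axis and vertical below 0.05 rad and angle between inner_race's own z axis and vertical below 0.08 rad and contact force between the fingers and outer_race below 0.1 N and contact force between the fingers and inner_race below 0.1 N and value of joint lever below 0.1 rad), for 0.2 s.
At the end, for the whole second after the job is handed in: both races lie flat in their own pockets (within 5 mm of the middle, at most 3 mm off the floor), and the fingers hold the lever (contact force above 1 N) still in the gap after the third rib: lever angle between 0.85 and 1.15 rad with the click pin less than 1.5 mm up (horizontal distance between outer_race and wide_pocket below 0.005 m and z of outer_race in the frame of wide_pocket below 0.003 m and horizontal distance between inner_race and narrow_pocket below 0.005 m and z of inner_race in the frame of narrow_pocket below 0.003 m and angle between outer_race's own z axis and vertical below 0.05 rad and angle between inner_race's own z axis and vertical below 0.08 rad and value of joint lever between 0.85 and 1.15 rad and value of joint plunger below 0.0015 m and velocity of joint lever between -0.05 and 0.05 rad/s and contact force between the fingers and lever above 1 N); the arm keeps its last pose, push and grip.
It fails at once if the feeler gauge is moved more than 20 mm (distance of feeler_gauge from where it was at the start of the episode above 0.02 m).
It fails at once if the brass brush is moved more than 20 mm (distance of brass_brush from where it was at the start of the episode above 0.02 m).
It also fails if it takes over 72 s, if anything falls off the work surface, if the arm or the gripper's body presses on something with over 40 N, if the wrist force passes 120 N, or if a joint passes its speed limit or range.

## Working session

There is one attempt and no reset: what is moved stays moved. The work goes in short steps, Python scripts to look and compute and a tool call to move; the robot and the scene stay as the last step left them, time stands still between calls to the robot, and variables do not carry over. Pictures are saved under pics/ and viewed, at most 10 in all, crops included, and the job is handed in when it is done.

Besides the shell and the picture viewer there is one more tool, called by a JSON object that holds its "name" and its "arguments". send_rows: Moves the arm, as the interface text tells. Its arguments: {"type":"object","properties":{"xyz":{"type":"array"},"dr":{"type":"array"},"jaw":{"type":"number"},"grip_force":{"type":"number"}},"required":["xyz","dr"]}

```bash
mkdir -p pics; ls
cat > h.py <<'E'
from bench import *
import numpy as np, cv2
from scipy.spatial.transform import Rotation as R
def f_of(c,H=480): return H/2/np.tan(np.radians(c['vfov'])/2)
def pix2w(name,uv,z,st=None):
    c=calibration(name); f=f_of(c); u,v=uv
    d=np.array([(u-c['cx'])/f,(v-c['cy'])/f,1.])
    if 'rvec' in c:
        Rm=R.from_rotvec(np.ravel(c['rvec'])).as_matrix(); o=-Rm.T@np.ravel(c['tvec']); d=Rm.T@d
    else:
        r=np.hypot(d[0],d[1]); d=np.array([d[0]/r*np.sin(r),d[1]/r*np.sin(r),np.cos(r)]) if r>1e-9 else d
        T=np.array(c['hand_eye']); Rt=R.from_rotvec(st['tool_rot']).as_matrix()
        o=Rt@T[:3,3]+np.array(st['position']); d=Rt@T[:3,:3]@d
    return o+d*(z-o[2])/d[2]
def w2pix(name,p,st=None):
    c=calibration(name); f=f_of(c); p=np.array(p,float)
    if 'rvec' in c:
        q=R.from_rotvec(np.ravel(c['rvec'])).as_matrix()@p+np.ravel(c['tvec']); return np.array([c['cx']+f*q[0]/q[2],c['cy']+f*q[1]/q[2]])
    T=np.array(c['hand_eye']); Rt=R.from_rotvec(st['tool_rot']).as_matrix()
    q=T[:3,:3].T@(Rt.T@(p-np.array(st['position']))-T[:3,3])
    r=np.hypot(q[0],q[1]); th=np.arctan2(r,q[2]); return np.array([c['cx']+f*th*q[0]/r,c['cy']+f*th*q[1]/r])
def save(img,fn): cv2.imwrite('pics/'+fn,img[:,:,::-1])
def rel(p,yaw=None):
    """shift in tool axes (mm) to world p, and dr for tool-down with tool y along yaw"""
    s=get_state(); Rt=R.from_rotvec(s['tool_rot']); print('shift',np.round(1000*Rt.inv().apply(np.array(p)-s['position']),1))
    if yaw is not None:
        for k in (0,np.pi):
            y=np.array([np.cos(yaw+k),np.sin(yaw+k),0]);z=np.array([0,0,-1.]);x=np.cross(y,z)
            print('dr',np.round((Rt.inv()*R.from_matrix(np.c_[x,y,z])).as_rotvec(),4))
E
python3 - <<'E'
from h import *
s=get_state(); print(s)
a=get_image('scene');b=get_image('top');save(a,'s0.png');save(b,'t0.png')
import bench; print([n for n in dir(bench) if n[0]!='_'])
for n in('scene','top','wrist'): print(n,calibration(n))
E
```

```text
pics
{'time': 0.0, 'joint_positions': array([ 1.1231048 ,  0.32180257, -0.07010534,  1.45168631,  0.02259728,
        1.37083926, -0.05694888]), 'qd': array([ 0.0003265 , -0.00020848,  0.0006045 , -0.00108888, -0.00067524,
       -0.00057667,  0.00054626]), 'joint_torque': array([ 1.42139299e-03, -4.91280806e+01, -4.02605440e-01, -3.12526560e+01,
       -6.36624824e-02,  4.37430537e-02,  1.66849409e-04]), 'position': array([ 0.28931076, -0.58140212,  0.21236932]), 'tool_rot': array([-3.05639660e+00, -7.18525043e-01,  8.40762948e-04]), 'ft_force': array([-0.13243156, -0.14723873,  0.46912376]), 'torque': array([-0.00441849,  0.0205089 ,  0.05764014]), 'grip_force': 0.0, 'grip_width': 1.0005171866534557}
['MotionError', 'calibration', 'close_job', 'get_image', 'get_state', 'nose_length']
scene {'vfov': 48.299711512493865, 'cx': 319.8225782935415, 'cy': 236.0504980586907, 'rvec': array([ 1.00217778, -2.02329817,  1.37798444]), 'tvec': array([0.27138184, 0.2446835 , 0.72663683])}
top {'vfov': 42.57420221397825, 'cx': 320.90026494245427, 'cy': 252.7658852248058, 'rvec': array([ 2.01104443, -2.20816102,  0.25101518]), 'tvec': array([2.66812087e-04, 5.32366844e-01, 1.14591044e+00])}
wrist {'vfov': 65.70646984690485, 'cx': 322.5636918826276, 'cy': 243.56355568587978, 'hand_eye': array([[ 6.87705407e-04, -9.63840779e-01, -2.66477916e-01,
         7.30041296e-02],
       [ 9.99999755e-01,  6.97520054e-04,  5.78170463e-05,
        -8.15002438e-04],
       [ 1.30147264e-04, -2.66477891e-01,  9.63841023e-01,
        -1.73089252e-01],
       [ 0.00000000e+00,  0.00000000e+00,  0.00000000e+00,
         1.00000000e+00]])}
```

View pics/t0.png

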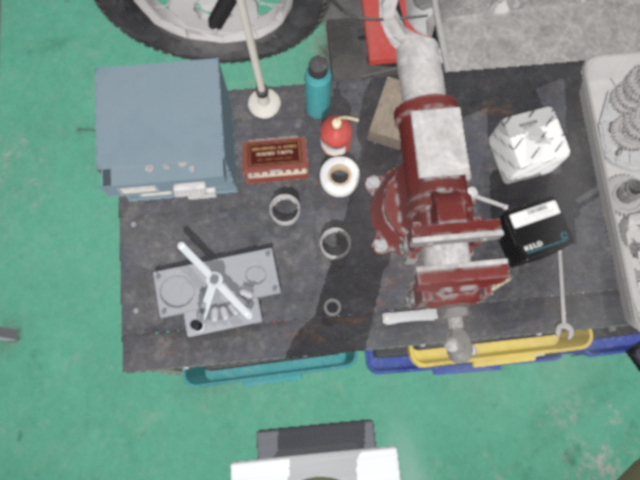

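View pics/s0.png

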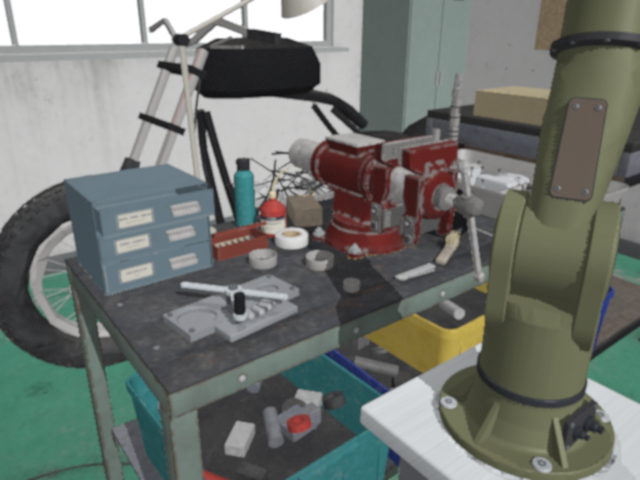

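The top view shows these candidates. For the outer race there are rings at (285,209) and (335,242), with a white tape roll at (340,177) as another look-alike. The inner race is at (333,308). The fixture hub is at (215,281) and the knob at (196,324).

Run:
```python
from h import *
b=cv2.imread('pics/t0.png')
c=b[160:360,140:380]; cv2.imwrite('pics/t0c.png',cv2.resize(c,(720,600),interpolation=cv2.INTER_CUBIC))
for n,uv,z in [('o1',(285,209),.022),('o2',(335,242),.022),('in',(333,308),.016),('hub',(215,281),.041),('knob',(196,324),.079),('wide',(177,291),.012),('narrow',(256,274),.012),('gauge?',(409,317),.01)]:
    p=pix2w('top',uv,z); print(n,p.round(4),np.hypot(p[0],p[1]).round(3))
```

```text
o1 [0.6367 0.0143 0.022 ] 0.637
o2 [ 0.558  -0.0809  0.022 ] 0.564
in [ 0.4254 -0.0639  0.016 ] 0.43
hub [0.4968 0.1626 0.041 ] 0.523
knob [0.4112 0.1968 0.079 ] 0.456
wide [0.4891 0.2439 0.012 ] 0.547
narrow [0.509  0.0839 0.012 ] 0.516
gauge? [ 0.3942 -0.2132  0.01  ] 0.448
```

View pics/t0c.png

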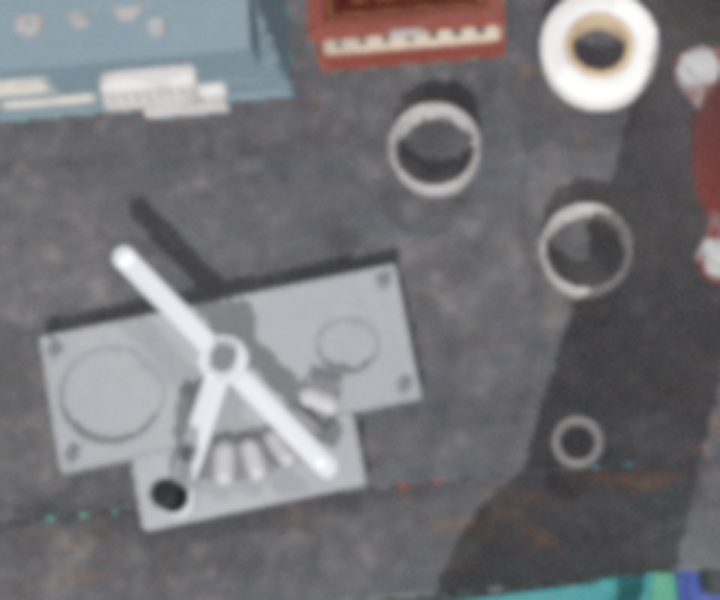

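Run:
```python
from h import *
def ray(n,uv):
    a=pix2w(n,uv,0.);b=pix2w(n,uv,.3);return a,(b-a)/np.linalg.norm(b-a)
def tri(u1,u2):
    A=np.zeros((3,3));B=np.zeros(3)
    L=[ray('top',u1),ray('scene',u2)]
    for o,d in L: P=np.eye(3)-np.outer(d,d);A+=P;B+=P@o
    p=np.linalg.solve(A,B);print(p.round(3),[np.linalg.norm((np.eye(3)-np.outer(d,d))@(p-o)).round(3) for o,d in L])
tri((458,347),(470,203)); tri((440,140),(355,140)); tri((420,50),(303,152))
tri((214.3,278.7),(240,289)); tri((331,130),(272,205)); tri((318,66),(244,162))
print(nose_length)
for n,uv,z in [('o2',(335.3,243.3),.022),('in',(332.7,307.3),.016),('wide',(177,291),.014),('narrow',(255.7,275),.014),('knob',(196.7,325),.079),('vise',(372,245),.03)]:
    print(n,pix2w('top',uv,z).round(4))
s=get_state(); print(R.from_rotvec(s['tool_rot']).as_matrix().round(3))
rel((.558,-.083,.213),0.0)
```

```text
[ 0.316 -0.267  0.169] [np.float64(0.003), np.float64(0.003)]
[ 0.669 -0.272  0.234] [np.float64(0.004), np.float64(0.004)]
[ 0.885 -0.276  0.165] [np.float64(0.002), np.float64(0.002)]
[0.497 0.157 0.039] [np.float64(0.008), np.float64(0.008)]
[ 0.774 -0.097  0.077] [np.float64(0.005), np.float64(0.005)]
[ 0.866 -0.078  0.17 ] [np.float64(0.003), np.float64(0.003)]
0.017
o2 [ 0.5552 -0.0812  0.022 ]
in [ 0.4269 -0.0635  0.016 ]
wide [0.4887 0.2434 0.014 ]
narrow [0.5066 0.0845 0.014 ]
knob [0.4092 0.1956 0.079 ]
vise [ 0.543 -0.154  0.03 ]
[[ 0.895  0.446 -0.001]
 [ 0.446 -0.895  0.002]
 [-0.    -0.002 -1.   ]]
shift [ 462.7 -326.5   -0. ]
dr [-1.600e-03 -9.000e-04 -1.109e+00]
dr [-1.0000e-03  1.9000e-03  2.0326e+00]
```

{"name": "send_rows", "arguments": {"xyz": [[0, 0, -42], [0, 0, -84], [0, 0, -126], [0, 0, -168], [0, 0, -210], [29, -20, -210], [58, -41, -210], [87, -61, -210], [116, -82, -210], [145, -102, -210]], "dr": [[0, 0, 0], [0, 0, 0], [0, 0, 0], [0, 0, 0], [0, 0, 0], [0, 0, 0], [0, 0, 0], [0, 0, 0], [0, 0, 0], [0, 0, 0]], "jaw": 87}}

```text
time: 0.93
position: [0.3744, -0.4243, 0.4231]
tool_rot: [-3.058, -0.719, 0.001]
ft_force: [0.7, 0.4, 1.0]
grip_width: 1.0
grip_force: 0.0
```

{"name": "send_rows", "arguments": {"xyz": [[32, -22, 0], [64, -45, 0], [95, -67, 0], [127, -90, 0], [159, -112, 0], [191, -134, 0], [222, -157, 0], [254, -179, 0], [286, -202, 0], [318, -224, 0]], "dr": [[0, 0, -0.11], [0, 0, -0.22], [0, 0, -0.33], [0, 0, -0.44], [0, 0, -0.55], [0, 0, -0.66], [0, 0, -0.77], [0, 0, -0.88], [0, 0, -0.99], [0, 0, -1.109]]}}

```text
time: 1.77
position: [0.5592, -0.0819, 0.4233]
tool_rot: [2.216, 2.227, -0.001]
ft_force: [0.6, -0.6, 0.2]
grip_width: 0.997
grip_force: 0.0
```

Run:
```python
from h import *
s=get_state(); a=get_image('wrist'); save(a,'w1.png'); print(s['time'],s['position'],s['joint_positions'].round(2))
for p in [(.5552,-.0812,.022),(.4269,-.0635,.016),(.4887,.2434,.014),(.5066,.0845,.014)]: print(w2pix('wrist',p,s).round(1))
rel((.5552,-.0812,.1),0)
```

```text
1.7667 [ 0.55916188 -0.08193642  0.42331385] [ 0.55  0.16 -0.53  1.26  0.08  1.75  0.04]
[320.3 190.3]
[239.6 179.2]
[279.6  -7.4]
[289.4  84.8]
shift [-11.2  -7.3 322.4]
dr [ 0.0012 -0.0067  0.024 ]
dr [ 1.0400e-02  1.9000e-03 -3.1175e+00]
```

View pics/w1.png

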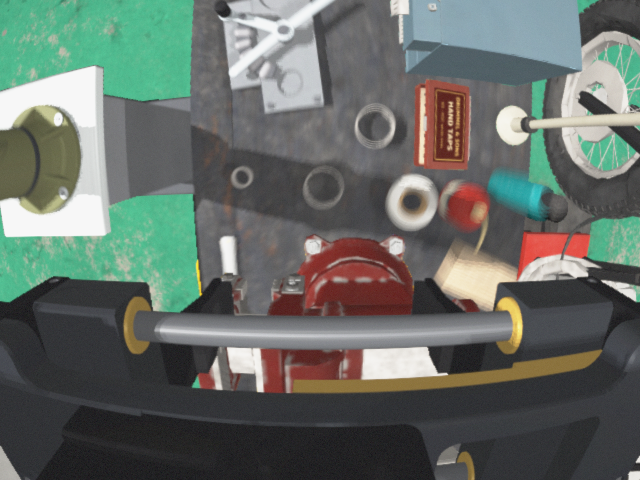

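{"name": "send_rows", "arguments": {"xyz": [[0, -3, 40], [0, -3, 80], [0, -3, 120], [0, -3, 160], [0, -3, 200], [0, -3, 240], [0, -3, 270], [0, -3, 270], [0, -3, 270], [0, -3, 270]], "dr": [[0, 0, 0], [0, 0, 0], [0, 0, 0], [0, 0, 0], [0, 0, 0], [0, 0, 0], [0, 0, 0], [0, 0, 0], [0, 0, 0], [0, 0, 0]]}}

```text
time: 2.65
position: [0.5571, -0.084, 0.1555]
tool_rot: [2.22, 2.22, 0.002]
ft_force: [-0.0, 0.6, 1.4]
grip_width: 0.998
grip_force: 0.0
```

```bash
cat >> h.py <<'E'
def ell(img,uv,rad,lo,hi,dark=False):
    """nothing fancy: edge points' best ellipse near uv"""
    g=cv2.GaussianBlur(cv2.cvtColor(img,cv2.COLOR_RGB2GRAY),(3,3),0)
    e=cv2.Canny(g,lo,hi); cs,_=cv2.findContours(e,cv2.RETR_LIST,cv2.CHAIN_APPROX_NONE)
    for c in cs:
        if len(c)<40: continue
        (x,y),(a,b),t=cv2.fitEllipse(c)
        if np.hypot(x-uv[0],y-uv[1])<rad and 10<a<=b<250 and a/b>.7: print('ell',round(x,1),round(y,1),round(a,1),round(b,1),len(c))
E
python3 - <<'E'
from h import *
s=get_state(); a=get_image('wrist'); save(a,'w2.png'); print(s['time'],s['position'])
uv=w2pix('wrist',(.5552,-.0812,.022),s);print(uv)
ell(a,uv,25,40,90)
cv2.imwrite('pics/w2c.png',cv2.resize(a[0:300,120:520,::-1],(800,600)))
E
```

```text
2.65 [ 0.55710583 -0.0839709   0.15547783]
[320.11915976 227.73873065]
ell 324.1 228.1 62.2 64.9 144
ell 323.1 223.0 57.2 61.1 395
ell 323.1 226.5 72.0 72.6 418
```

View pics/w2c.png

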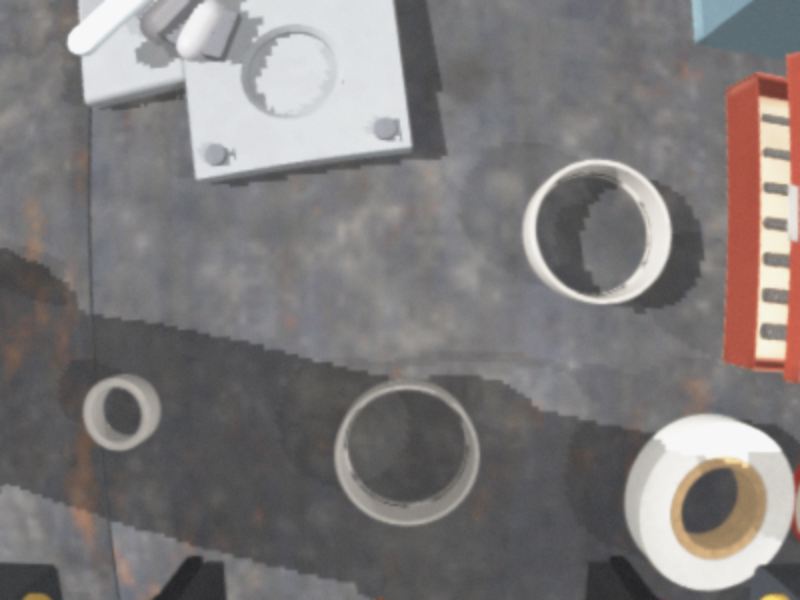

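The crop shows the large race nearest the base at wrist pixel (323,226.5). The look-alike is at (418,115), the small race at (180.5,206), and the narrow pocket rim at about (266,36).

Run:
```python
from h import *
s=get_state()
for n,uv,z in [('o',(323.1,226.5),.022),('in',(180.5,206),.016),('nar',(266,36),.0125)]: print(n,pix2w('wrist',uv,z,s).round(4))
print(s['position']); a=cv2.imread('pics/w2.png')[:,:,::-1]
ell(a,(180,206),12,40,90);ell(a,(266,36),15,40,90)
rel(pix2w('wrist',(323.1,226.5),.012,s),0)
```

```text
o [ 0.5585 -0.0803  0.022 ]
in [ 0.4309 -0.062   0.016 ]
nar [0.5099 0.085  0.0125]
[ 0.55766224 -0.0839768   0.15617148]
ell 180.8 205.3 17.8 24.9 59
ell 178.3 206.9 24.5 26.4 128
ell 180.4 205.6 36.7 39.3 105
ell 180.4 205.6 37.2 39.7 109
shift [  1.5   0.3 144.2]
dr [ 0.0042  0.0008 -0.0002]
dr [ 1.3000e-03 -6.5000e-03  3.1413e+00]
```

{"name": "send_rows", "arguments": {"xyz": [[3, 0, 35], [3, 0, 70], [3, 0, 95], [3, 0, 110], [3, 0, 110], [3, 0, 110], [3, 0, 110], [3, 0, 110], [3, 0, 110], [3, 0, 110]], "dr": [[0, 0, 0], [0, 0, 0], [0, 0, 0], [0, 0, 0], [0, 0, 0], [0, 0, 0], [0, 0, 0], [0, 0, 0], [0, 0, 0], [0, 0, 0]]}}

```text
time: 3.53
position: [0.5567, -0.081, 0.0447]
tool_rot: [2.22, 2.22, 0.002]
ft_force: [1.0, -0.4, -0.1]
grip_width: 0.999
grip_force: 0.0
```

Run:
```python
from h import *
for i in range(4):
    s=get_state(); a=get_image('wrist'); print(s['position'].round(4),R.from_rotvec(s['tool_rot']).as_matrix()[:,2].round(4))
    uv=w2pix('wrist',(.557,-.0805,.022),s)
print(uv);ell(a,uv,40,40,90); print(s['ft_force'])
```

```text
[ 0.5567 -0.081   0.0447] [ 2.1e-03 -7.0e-04 -1.0e+00]
[ 0.5564 -0.081   0.0444] [ 1.5e-03 -6.0e-04 -1.0e+00]
[ 0.5562 -0.0809  0.0441] [ 1.e-03 -4.e-04 -1.e+00]
[ 0.556  -0.0809  0.0439] [ 6.e-04 -3.e-04 -1.e+00]
[324.47513823 276.8909662 ]
ell 332.7 276.0 87.1 89.6 129
ell 324.8 267.5 79.4 89.3 704
ell 320.3 274.6 98.1 112.6 122
ell 325.4 270.9 98.9 111.3 512
[-0.38923686  0.23984122 -0.16505546]
```

{"name": "send_rows", "arguments": {"xyz": [[2, 0, 9], [2, 0, 18], [2, 0, 18], [2, 0, 18], [2, 0, 18], [2, 0, 18], [2, 0, 18], [2, 0, 18], [2, 0, 18], [2, 0, 18]], "dr": [[0, 0, 0], [0, 0, 0], [0, 0, 0], [0, 0, 0], [0, 0, 0], [0, 0, 0], [0, 0, 0], [0, 0, 0], [0, 0, 0], [0, 0, 0]]}}

```text
time: 4.57
position: [0.5559, -0.0788, 0.0256]
tool_rot: [2.221, 2.221, 0.0]
ft_force: [-0.4, 0.2, -1.0]
grip_width: 1.002
grip_force: 0.0
```

{"name": "send_rows", "arguments": {"xyz": [[0, 0, 0], [0, 0, 0], [0, 0, 0], [0, 0, 0], [0, 0, 0], [0, 0, 0], [0, 0, 0], [0, 0, 0], [0, 0, 0], [0, 0, 0]], "dr": [[0, 0, 0], [0, 0, 0], [0, 0, 0], [0, 0, 0], [0, 0, 0], [0, 0, 0], [0, 0, 0], [0, 0, 0], [0, 0, 0], [0, 0, 0]], "jaw": 50, "grip_force": 25}}

```text
time: 5.4
position: [0.5558, -0.0788, 0.0254]
tool_rot: [2.221, 2.221, -0.0]
ft_force: [-0.2, -0.8, -0.2]
grip_width: 0.574
grip_force: 0.0
```

Run:
```python
from h import *
s=get_state(); a=get_image('wrist');save(a,'w3.png'); p=s['position'];print(p.round(4),s['grip_width']*87,s['grip_force'],s['ft_force'])
uv=w2pix('wrist',(p[0],p[1],.022),s);print(uv);ell(a,uv,40,40,90)
T=np.array([.47,.15,.2]); rel(T,np.pi/2+.12)
```

```text
[ 0.5558 -0.0788  0.0254] 49.89902843336864 0.0 [-0.19701197 -0.80849886 -0.20906948]
[322.79694964 290.18819825]
shift [ 228.8  -85.8 -174.6]
dr [-1.0000e-04  0.0000e+00 -1.6908e+00]
dr [0.0000e+00 1.0000e-04 1.4508e+00]
```

View pics/w3.png

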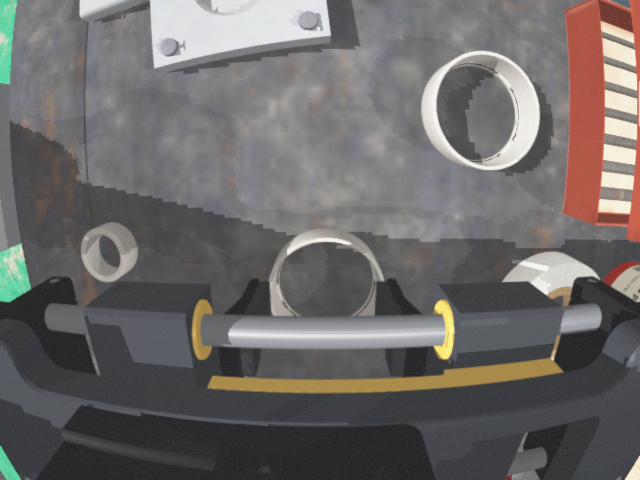

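Run:
```python
from h import *
s=get_state(); p=s['position'];print(s['time'],p.round(4),s['grip_width'],s['grip_force'],s['ft_force'])
for z in (.022,.0): print(z,[w2pix('wrist',(p[0]+.0305*a,p[1]+.0305*b,z),s).round(0) for a,b in [(-1,0),(1,0),(0,1)]])
for uv in [(326,229),(268,282),(383,282)]: print(pix2w('wrist',uv,.022,s).round(4))
a=cv2.imread('pics/w3.png'); cv2.imwrite('pics/w3c.png',cv2.resize(a[210:400,200:450],(800,608))[:600])
```

```text
5.45 [ 0.5558 -0.0788  0.0254] 0.5752359116153678 0.0 [ 0.58761652 -0.24635345 -0.30547512]
0.022 [array([264., 290.]), array([382., 290.]), array([323., 232.])]
0.0 [array([270., 275.]), array([376., 275.]), array([323., 223.])]
[ 0.5574 -0.0466  0.022 ]
[ 0.5277 -0.0745  0.022 ]
[ 0.5867 -0.0744  0.022 ]
```

View pics/w3c.png

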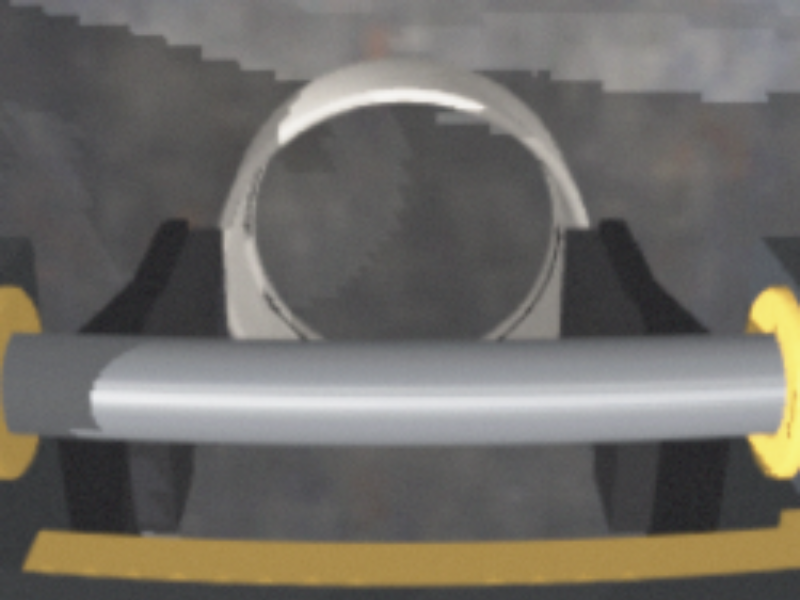

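{"name": "send_rows", "arguments": {"xyz": [[0, 0, 0], [0, 0, 0], [0, 0, 0], [0, 0, 0], [0, 0, 0], [0, 0, 0], [0, 0, 0], [0, 0, 0], [0, 0, 0], [0, 0, 0]], "dr": [[0, 0, 0], [0, 0, 0], [0, 0, 0], [0, 0, 0], [0, 0, 0], [0, 0, 0], [0, 0, 0], [0, 0, 0], [0, 0, 0], [0, 0, 0]], "jaw": 66}}

```text
time: 6.28
position: [0.5559, -0.0788, 0.0254]
tool_rot: [2.221, 2.221, -0.0]
ft_force: [-0.2, 0.2, -0.3]
grip_width: 0.759
grip_force: 0.0
```

Run:
```python
from h import *
s=get_state(); a=get_image('wrist'); p=s['position'];print(s['time'],p.round(4),s['grip_width']*87,s['grip_force'],s['ft_force'])
save(cv2.resize(a[210:400,200:450],(800,608))[:600],'w4c.png')
```

```text
6.2833 [ 0.5559 -0.0788  0.0254] 66.05663944316785 0.0 [-0.16991353  0.21751337 -0.33375036]
```

View pics/w4c.png

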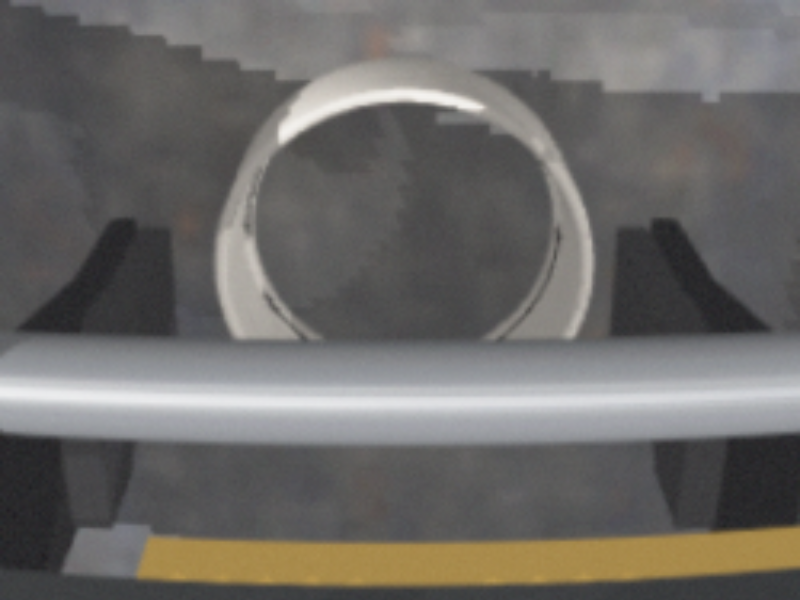

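Run:
```python
from h import *
s=get_state(); Rt=R.from_rotvec(s['tool_rot'])
for z in (-.03,-.02,-.01,0,.01,.017,.025):
    print(z,[w2pix('wrist',Rt.apply([.0095,y,z])+s['position'],s).round(1) for y in(-.033,.033)])
print('obs 254.7,281 / 391,281')
# ring fit: outer left/right of top ring in px 267..385 for zs
for z in (.008,.022,.036):
    a=pix2w('wrist',(267.3,293),z,s);b=pix2w('wrist',(385.3,293),z,s);print(z,np.linalg.norm(a-b).round(4),((a+b)/2).round(4))
```

```text
-0.03 [array([245.4, 299. ]), array([400.2, 299.1])]
-0.02 [array([249.7, 290.1]), array([396. , 290.2])]
-0.01 [array([253.5, 282. ]), array([392.1, 282.2])]
0 [array([257. , 274.8]), array([388.6, 274.9])]
0.01 [array([260.1, 268.3]), array([385.5, 268.4])]
0.017 [array([262.2, 264. ]), array([383.4, 264.1])]
0.025 [array([264.4, 259.5]), array([381.3, 259.6])]
obs 254.7,281 / 391,281
0.008 0.0661 [ 0.5578 -0.0866  0.008 ]
0.022 0.0613 [ 0.5577 -0.0806  0.022 ]
0.036 0.0564 [ 0.5575 -0.0746  0.036 ]
```

Ring untouched, fingers closed to 50 mm without contact, and the seen fingertips project to tool z ≈ -8 mm. So the real tips sit about 25 mm above where `nose_length` says. I'll descend gently with force checks.

{"name": "send_rows", "arguments": {"xyz": [[0, 2, 0], [-1, 2, 0], [-1, 2, 2], [-1, 2, 4], [-1, 2, 6], [-1, 2, 8], [-1, 2, 10], [-1, 2, 12], [-1, 2, 12], [-1, 2, 12]], "dr": [[0, 0, 0], [0, 0, 0], [0, 0, 0], [0, 0, 0], [0, 0, 0], [0, 0, 0], [0, 0, 0], [0, 0, 0], [0, 0, 0], [0, 0, 0]], "jaw": 80}}

```text
time: 7.17
position: [0.5577, -0.0798, 0.0133]
tool_rot: [-2.221, -2.221, 0.0]
ft_force: [0.4, -0.2, 0.4]
grip_width: 0.918
grip_force: 0.0
```

{"name": "send_rows", "arguments": {"xyz": [[0, 0, 1], [0, 0, 2], [0, 0, 3], [0, 0, 4], [0, 0, 5], [0, 0, 6], [0, 0, 6], [0, 0, 6], [0, 0, 6], [0, 0, 6]], "dr": [[0, 0, 0], [0, 0, 0], [0, 0, 0], [0, 0, 0], [0, 0, 0], [0, 0, 0], [0, 0, 0], [0, 0, 0], [0, 0, 0], [0, 0, 0]]}}

```text
time: 8.0
position: [0.5579, -0.0798, 0.0075]
tool_rot: [2.221, 2.221, 0.0]
ft_force: [-0.4, -0.1, 0.2]
grip_width: 0.918
grip_force: 0.0
```

{"name": "send_rows", "arguments": {"xyz": [[0, 0, 1], [0, 0, 2], [0, 0, 3], [0, 0, 4], [0, 0, 5], [0, 0, 6], [0, 0, 6], [0, 0, 6], [0, 0, 6], [0, 0, 6]], "dr": [[0, 0, 0], [0, 0, 0], [0, 0, 0], [0, 0, 0], [0, 0, 0], [0, 0, 0], [0, 0, 0], [0, 0, 0], [0, 0, 0], [0, 0, 0]]}}

```text
time: 8.83
position: [0.5579, -0.0798, 0.0015]
tool_rot: [2.221, 2.221, 0.0]
ft_force: [-0.2, -1.1, -0.3]
grip_width: 0.92
grip_force: 0.0
```

{"name": "send_rows", "arguments": {"xyz": [[0, 0, 0], [0, 0, 0], [0, 0, 0], [0, 0, 0], [0, 0, 0], [0, 0, 0], [0, 0, 0], [0, 0, 0], [0, 0, 0], [0, 0, 0]], "dr": [[0, 0, 0], [0, 0, 0], [0, 0, 0], [0, 0, 0], [0, 0, 0], [0, 0, 0], [0, 0, 0], [0, 0, 0], [0, 0, 0], [0, 0, 0]], "jaw": 50, "grip_force": 20}}

```text
time: 9.67
position: [0.5578, -0.0798, 0.0014]
tool_rot: [2.221, 2.221, -0.0]
ft_force: [-0.8, 0.4, -0.2]
grip_width: 0.68
grip_force: 20.0
```

Run:
```python
from h import *
s=get_state(); a=get_image('wrist'); p=s['position'];print(s['time'],p.round(4),s['grip_width']*87,s['grip_force'],s['ft_force'])
save(a,'w5.png'); Rt=R.from_rotvec(s['tool_rot'])
for uv in [(x,y) for x in() for y in()]: pass
rel((.45,.15,.1),np.pi/2+.115); ell(a,w2pix('wrist',(p[0],p[1],.022),s),30,30,80); print(w2pix('wrist',(p[0],p[1],.022),s))
```

```text
9.6667 [ 0.5578 -0.0798  0.0014] 59.183503481819166 20.00108080857899 [-0.84384363  0.40029054 -0.24187697]
shift [ 229.8 -107.8  -98.6]
dr [-1.0000e-04  1.0000e-04 -1.6858e+00]
dr [1.0000e-04 1.0000e-04 1.4558e+00]
ell 322.4 287.7 144.4 156.9 187
[322.79293864 310.46906843]
```

{"name": "send_rows", "arguments": {"xyz": [[0, 0, -20], [0, 0, -50], [0, 0, -90], [0, 0, -130], [0, 0, -165], [20, -1, -200], [55, -2, -200], [90, -3, -200], [125, -4, -200], [160, -5, -200]], "dr": [[0, 0, 0], [0, 0, 0], [0, 0, -0.11], [0, 0, -0.22], [0, 0, -0.33], [0, 0, -0.44], [0, 0, -0.55], [0, 0, -0.66], [0, 0, -0.77], [0, 0, -0.88]]}}

```text
time: 10.55
position: [0.5525, 0.0815, 0.2017]
tool_rot: [1.056, 2.958, -0.0]
ft_force: [0.5, 0.0, -0.7]
grip_width: 0.682
grip_force: 20.0
```

Run:
```python
from h import *
s=get_state(); print(s['position'],s['grip_width']*87,s['grip_force'],s['joint_positions'].round(2))
Rc=R.from_rotvec([2.2214,2.2214,0])*R.from_rotvec([0,0,-.88]); c=np.array([.5528,.0802,.2014])
print(Rc.inv().apply(np.array([.55,.22,.2])-c)*1000)
```

```text
[0.55253674 0.08153942 0.20165633] 59.33583774980896 19.985321856220253 [ 0.46  0.2  -0.74  1.68  0.14  1.32  0.58]
[ 91.23188038 105.96527981   1.39408651]
```

{"name": "send_rows", "arguments": {"xyz": [[20, 23, 0], [40, 46, 0], [60, 70, 0], [80, 93, 0], [91, 106, 0], [91, 106, 0], [91, 106, 0], [91, 106, 0], [91, 106, 0], [91, 106, 0]], "dr": [[0, 0, -0.11], [0, 0, -0.22], [0, 0, -0.33], [0, 0, -0.44], [0, 0, -0.55], [0, 0, -0.66], [0, 0, -0.77], [0, 0, -0.806], [0, 0, -0.806], [0, 0, -0.806]]}}

```text
time: 11.38
position: [0.5501, 0.2197, 0.2011]
tool_rot: [0.178, -3.136, 0.0]
ft_force: [-0.2, -0.3, -0.8]
grip_width: 0.683
grip_force: 20.0
```

Run:
```python
from h import *
s=get_state(); a=get_image('wrist'); p=s['position'];print(s['time'],p.round(4),s['tool_rot'],s['joint_positions'].round(2))
save(a,'w6.png')
for n,q in [('wide',(.4917,.2434,.0115)),('nar',(.5096,.0847,.0115)),('knob',(.412,.197,.079)),('race',(p[0],p[1],p[2]+.02))]:
    uv=w2pix('wrist',q,s);print(n,uv.round(1)); ell(a,uv,15,30,80)
```

```text
11.3833 [0.5501 0.2197 0.2011] [ 1.78499517e-01 -3.13606108e+00  1.49052872e-04] [ 0.32  0.33 -0.91  1.59  0.26  1.35  1.06]
wide [352.7 161.7]
ell 354.3 159.2 56.2 65.9 183
ell 353.7 159.0 67.6 71.3 584
nar [193.4 164.5]
ell 193.9 164.7 30.8 34.4 138
ell 197.7 158.6 41.4 53.8 238
knob [312.7  60.7]
race [320.6 308.4]
ell 321.5 321.8 86.8 113.4 167
```

View pics/w6.png

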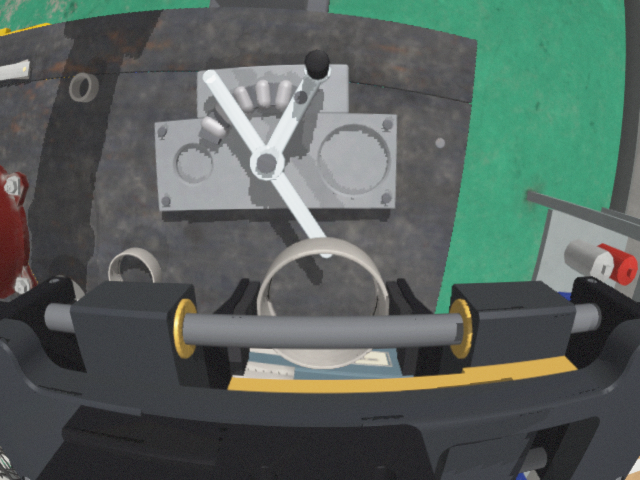

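The view from over the plate shows the wide pocket at (353.7,159), the narrow pocket at (193.9,164.7) and the knob top at (317,63). The race is held level between the fingers.

Run:
```python
from h import *
s=get_state();print(s['time'],s['position'],s['tool_rot'])
for n,uv,z in [('w',(353.7,159),.012),('n',(193.9,164.7),.012),('n8',(193.9,164.7),.008),('n2',(195.5,162),.012),('knob',(317,62),.079),('in',(84,87),.016)]: print(n,pix2w('wrist',uv,z,s).round(4))
c=pix2w('wrist',(353.7,159),.012,s)
for rr,q in[(.036,(.4917,.2434,.014)),(.0335,(.4917,.2434,.008)),(.022,(.5096,.0847,.014)),(.0195,(.5096,.0847,.008))]:
    P=np.array([w2pix('wrist',(q[0]+rr*np.cos(t),q[1]+rr*np.sin(t),q[2]),s) for t in np.linspace(0,6.28,40)],np.float32);print(cv2.fitEllipse(P))
g=cv2.cvtColor(cv2.imread('pics/w6.png'),cv2.COLOR_BGR2GRAY)
k=cv2.threshold(g[40:95,290:345],45,255,cv2.THRESH_BINARY_INV)[1]
n,l,st,ce=cv2.connectedComponentsWithStats(k);print(st,ce+[290,40])
```

```text
11.4333 [0.55019243 0.21968329 0.20121828] [ 1.78411901e-01 -3.13626494e+00  2.92046864e-04]
w [0.489  0.2439 0.012 ]
n [0.5098 0.0853 0.012 ]
n8 [0.5102 0.0839 0.008 ]
n2 [0.507  0.0869 0.012 ]
knob [0.4128 0.2004 0.079 ]
in [ 0.4287 -0.057   0.016 ]
((352.7084655761719, 161.57553100585938), (73.67474365234375, 74.07615661621094), 101.57227325439453)
((352.2675476074219, 161.31129455566406), (67.48037719726562, 67.85820007324219), 101.50137329101562)
((193.08511352539062, 164.5039520263672), (40.40413284301758, 43.38810729980469), 1.3991836309432983)
((194.94140625, 164.14955139160156), (35.3651008605957, 37.889259338378906), 1.6356101036071777)
[[   0    0   55   55 2860]
 [  16   16    1    1    1]
 [  15   20    2    3    5]
 [  18   21   21   18  157]
 [  16   24    1    1    1]
 [  19   24    1    1    1]] [[316.97902098  66.73321678]
 [306.          56.        ]
 [305.4         61.        ]
 [317.94267516  72.15923567]
 [306.          64.        ]
 [309.          64.        ]]
```

{"name": "send_rows", "arguments": {"xyz": [[8, 9, 20], [16, 18, 45], [22, 26, 71], [22, 26, 71], [22, 26, 71], [22, 26, 71], [22, 26, 71], [22, 26, 71], [22, 26, 71], [22, 26, 71]], "dr": [[0, 0, 0], [0, 0, 0], [0, 0, 0], [0, 0, 0], [0, 0, 0], [0, 0, 0], [0, 0, 0], [0, 0, 0], [0, 0, 0], [0, 0, 0]]}}

```text
time: 12.27
position: [0.5261, 0.243, 0.1312]
tool_rot: [-0.18, 3.135, 0.0]
ft_force: [0.1, 0.1, -0.9]
grip_width: 0.683
grip_force: 20.0
```

```bash
cat >> h.py <<'E'
def circfit(a,s,c0,rad,z,tol=.006,dz=0):
    """edge px -> plane z; vote circle centre of radius rad near c0"""
    e=cv2.Canny(cv2.GaussianBlur(cv2.cvtColor(a,cv2.COLOR_RGB2GRAY),(3,3),0),25,70)
    uv=w2pix('wrist',(*c0,z),s); v,u=np.nonzero(e); k=np.hypot(u-uv[0],v-uv[1])<120
    P=np.array([pix2w('wrist',(x,y),z,s)[:2] for x,y in zip(u[k],v[k])])
    best=(-1,)
    for dx in np.arange(-8,8.1,.5):
        for dy in np.arange(-8,8.1,.5):
            c=np.array(c0)+np.array([dx,dy])/1e3; d=np.hypot(*(P-c).T)-rad
            n=np.exp(-(d/.0007)**2).sum()
            if n>best[0]: best=(n,*c)
    print('circ r',rad,'z',z,np.round(best,4))
E
python3 - <<'E'
from h import *
s=get_state(); a=get_image('wrist'); p=s['position'];print(s['time'],p.round(4))
save(a,'w7.png')
c=(.4895,.2437); print(w2pix('wrist',(*c,.014),s))
ell(a,w2pix('wrist',(*c,.012),s),15,30,80)
circfit(a,s,c,.036,.014);circfit(a,s,c,.0335,.0115);circfit(a,s,c,.0335,.008)
circfit(a,s,(.5085,.085),.022,.014);circfit(a,s,(.5085,.085),.0195,.0115);circfit(a,s,(.5085,.085),.0195,.008)
E
```

```text
12.2667 [0.5261 0.243  0.1312]
[327.63008197 189.92727992]
ell 327.3 190.7 74.6 82.0 322
ell 328.1 188.7 85.9 89.8 250
ell 327.2 188.6 85.7 93.1 279Traceback (most recent call last):
  File "<stdin>", line 6, in <module>
  File "h.py", line 42, in circfit
    P=np.array([pix2w('wrist',(x,y),z,s)[:2] for x,y in zip(u[k],v[k])])
                ~~~~~^^^^^^^^^^^^^^^^^^^
  File "h.py", line 6, in pix2w
    c=calibration(name); f=f_of(c); u,v=uv
ValueError: time passes only in moves, steps and waits
```

```bash
python3 - <<'E'
t=open('h.py').read()
t=t.replace("from bench import *\n","from bench import *\nfrom functools import lru_cache\nimport bench\ncalibration=lru_cache(None)(bench.calibration)\n",1);open('h.py','w').write(t)
E
python3 - <<'E'
from h import *
s=get_state(); a=cv2.imread('pics/w7.png')[:,:,::-1].copy(); print(s['position'])
c=(.4895,.2437)
circfit(a,s,c,.036,.014);circfit(a,s,c,.0335,.0115);circfit(a,s,c,.0335,.008)
c=(.5085,.085)
circfit(a,s,c,.022,.014);circfit(a,s,c,.0195,.0115);circfit(a,s,c,.0195,.008)
c=(.4287,-.057); b=cv2.imread('pics/w2.png')[:,:,::-1].copy()
E
```

```text
[0.52585994 0.24303661 0.13093471]
circ r 0.036 z 0.014 [207.5007   0.4905   0.2437]
circ r 0.0335 z 0.0115 [163.4462   0.494    0.2432]
circ r 0.0335 z 0.008 [154.66     0.4945   0.2432]
circ r 0.022 z 0.014 [74.1236  0.509   0.0845]
circ r 0.0195 z 0.0115 [69.1849  0.509   0.0835]
circ r 0.0195 z 0.008 [67.7997  0.51    0.0815]
```

Run:
```python
from h import *
s=get_state(); a=cv2.imread('pics/w7.png')[:,:,::-1].copy(); p=s['position']; z=p[2]+.0206
for r,zz in ((.0305,z),(.0245,z),(.0305,z-.022)): circfit(a,s,p[:2],r,zz)
rel((.4905,.2437,.06),np.pi/2+.115)
```

```text
circ r 0.0305 z 0.15153471269567936 [2.897787e+02 5.279000e-01 2.440000e-01]
circ r 0.0245 z 0.15153471269567936 [170.3701   0.5219   0.2435]
circ r 0.0305 z 0.12953471269567937 [185.2966   0.5279   0.244 ]
shift [35.1  4.7 70.9]
dr [-0.      0.0008 -0.0004]
dr [1.3000e-03 1.0000e-04 3.1412e+00]
```

{"name": "send_rows", "arguments": {"xyz": [[18, 2, 10], [36, 5, 20], [36, 5, 35], [36, 5, 55], [36, 5, 75], [36, 5, 90], [36, 5, 95], [36, 5, 95], [36, 5, 95], [36, 5, 95]], "dr": [[0, 0, 0], [0, 0, 0], [0, 0, 0], [0, 0, 0], [0, 0, 0], [0, 0, 0], [0, 0, 0], [0, 0, 0], [0, 0, 0], [0, 0, 0]]}}

```text
time: 13.15
position: [0.4899, 0.2446, 0.0366]
tool_rot: [-0.181, 3.135, 0.001]
ft_force: [-0.2, 0.2, -0.4]
grip_width: 0.682
grip_force: 20.0
```

Run:
```python
from h import *
s=get_state(); print(s['time'],s['ft_force']); rel((.489,.2437,.0105),np.pi/2+.115)
```

```text
13.15 [-0.17228578  0.20131355 -0.42773963]
shift [ 1.1 -0.8 26.1]
dr [0.0005 0.0019 0.0002]
dr [-3.0000e-03  8.0000e-04 -3.1414e+00]
```

{"name": "send_rows", "arguments": {"xyz": [[0.5, -0.5, 4], [1, -0.8, 8], [1, -0.8, 12], [1, -0.8, 15], [1, -0.8, 18], [1, -0.8, 20], [1, -0.8, 22], [1, -0.8, 24], [1, -0.8, 25], [1, -0.8, 25]], "dr": [[0, 0, 0], [0, 0, 0], [0, 0, 0], [0, 0, 0], [0, 0, 0], [0, 0, 0], [0, 0, 0], [0, 0, 0], [0, 0, 0], [0, 0, 0]]}}

```text
time: 13.98
position: [0.488, 0.243, 0.0102]
tool_rot: [0.181, -3.136, 0.0]
ft_force: [0.1, 0.0, -0.4]
grip_width: 0.685
grip_force: 20.0
```

{"name": "send_rows", "arguments": {"xyz": [[0, 0, 0.7], [0, 0, 0.7], [0, 0, 0.7], [0, 0, 0.7], [0, 0, 0.7], [0, 0, 0.7], [0, 0, 0.7], [0, 0, 0.7], [0, 0, 0.7], [0, 0, 0.7]], "dr": [[0, 0, 0], [0, 0, 0], [0, 0, 0], [0, 0, 0], [0, 0, 0], [0, 0, 0], [0, 0, 0], [0, 0, 0], [0, 0, 0], [0, 0, 0]], "jaw": 76}}

```text
time: 14.82
position: [0.4881, 0.2431, 0.0097]
tool_rot: [0.181, -3.136, 0.0]
ft_force: [-0.1, -0.4, 0.4]
grip_width: 0.874
grip_force: 0.0
```

{"name": "send_rows", "arguments": {"xyz": [[0, 0, -20], [0, 0, -55], [-5, 0, -95], [-15, 0, -130], [-25, 0, -140], [-30, 0, -140], [-30, 0, -140], [-30, 0, -140], [-30, 0, -140], [-30, 0, -140]], "dr": [[0, 0, 0], [0, 0, 0], [0, 0, 0], [0, 0, 0], [0, 0, 0], [0, 0, 0], [0, 0, 0], [0, 0, 0], [0, 0, 0], [0, 0, 0]]}}

```text
time: 15.65
position: [0.5165, 0.2462, 0.1481]
tool_rot: [0.182, -3.133, 0.001]
ft_force: [-0.2, 1.0, 0.9]
grip_width: 0.871
grip_force: 0.0
```

Run:
```python
from h import *
s=get_state(); a=get_image('wrist'); save(a,'w8.png'); print(s['time'],s['position'].round(4),s['grip_width'],s['ft_force'])
c=(.4905,.2437)
for r,z in ((.0305,.030),(.0245,.030),(.0305,.036),(.036,.014)): circfit(a,s,c,r,z)
ell(a,w2pix('wrist',(*c,.03),s),20,30,80)
P=np.array([w2pix('wrist',(c[0]+.0305*np.cos(t),c[1]+.0305*np.sin(t),.03),s) for t in np.linspace(0,6.28,40)],np.float32);print(cv2.fitEllipse(P))
circfit(a,s,(.509,.0845),.022,.014)
```

```text
15.65 [0.5165 0.2462 0.1481] 0.8706601055104064 [-0.17526601  0.99594526  0.90375769]
circ r 0.0305 z 0.03 [177.0628   0.4895   0.2442]
circ r 0.0245 z 0.03 [80.9349  0.483   0.2432]
circ r 0.0305 z 0.036 [189.2641   0.4885   0.2437]
circ r 0.036 z 0.014 [154.8906   0.4905   0.2437]
ell 323.9 195.4 61.3 72.8 127
ell 323.0 201.4 70.2 71.3 341
ell 323.3 200.6 80.0 84.9 796
((322.2124938964844, 202.46746826171875), (75.66090393066406, 76.7384033203125), 90.48273468017578)
circ r 0.022 z 0.014 [62.0116  0.5095  0.0845]
```

{"name": "send_rows", "arguments": {"xyz": [[11, -33, 0], [22, -67, 0], [33, -100, 0], [44, -133, 0], [54, -166, 0], [65, -200, 0], [76, -233, 0], [87, -266, 0], [96, -299, 0], [96, -299, 0]], "dr": [[0, 0, 0], [0, 0, 0], [0, 0, 0], [0, 0, 0], [0, 0, 0], [0, 0, 0], [0, 0, 0], [0, 0, 0], [0, 0, 0], [0, 0, 0]]}}

```text
time: 16.53
position: [0.4548, -0.0691, 0.149]
tool_rot: [0.165, -3.135, 0.005]
ft_force: [-0.4, -0.5, -1.3]
grip_width: 0.874
grip_force: 0.0
```

{"name": "send_rows", "arguments": {"xyz": [[0, 0, 0], [0, 0, 10], [0, 0, 20], [0, 0, 20], [0, 0, 20], [0, 0, 20], [0, 0, 20], [0, 0, 20], [0, 0, 20], [0, 0, 20]], "dr": [[0, 0, 0], [0, 0, 0], [0, 0, 0], [0, 0, 0], [0, 0, 0], [0, 0, 0], [0, 0, 0], [0, 0, 0], [0, 0, 0], [0, 0, 0]], "jaw": 58}}

```text
time: 17.37
position: [0.4571, -0.0615, 0.1299]
tool_rot: [-0.181, 3.136, -0.0]
ft_force: [-0.2, 1.0, -0.2]
grip_width: 0.665
grip_force: 0.0
```

Run:
```python
from h import *
s=get_state(); a=get_image('wrist'); save(a,'w9.png'); print(s['time'],s['position'].round(4),s['joint_positions'].round(2))
c=(.430,-.062); print(w2pix('wrist',(*c,.016),s))
for r,z in ((.0165,.016),(.0165,.0)): circfit(a,s,c,r,z)
ell(a,w2pix('wrist',(*c,.016),s),20,30,80)
rel((.430,-.062,.05),np.pi/2+.115)
```

```text
17.3667 [ 0.4571 -0.0615  0.1299] [ 0.83  0.01 -0.75  1.99  0.01  1.15  1.77]
[324.85333531 202.30976726]
circ r 0.0165 z 0.016 [ 1.21765e+02  4.27500e-01 -6.20000e-02]
circ r 0.0165 z 0.0 [57.4999  0.4285 -0.062 ]
ell 324.6 197.2 34.1 36.6 49
ell 324.8 197.8 27.7 30.8 81
ell 324.8 197.8 28.2 31.3 85
ell 324.9 199.2 42.2 42.2 119
ell 324.9 199.2 42.6 42.7 122
shift [27.   2.7 79.9]
dr [-0.0003  0.0003  0.0001]
dr [-5.0000e-04 -5.0000e-04 -3.1415e+00]
```

{"name": "send_rows", "arguments": {"xyz": [[14, 1, 20], [28, 2.5, 45], [28, 2.5, 70], [28, 2.5, 95], [28, 2.5, 105], [28, 2.5, 110], [28, 2.5, 110], [28, 2.5, 110], [28, 2.5, 110], [28, 2.5, 110]], "dr": [[0, 0, 0], [0, 0, 0], [0, 0, 0], [0, 0, 0], [0, 0, 0], [0, 0, 0], [0, 0, 0], [0, 0, 0], [0, 0, 0], [0, 0, 0]]}}

```text
time: 18.25
position: [0.43, -0.0625, 0.0209]
tool_rot: [-0.181, 3.134, -0.002]
ft_force: [0.5, 0.1, -0.7]
grip_width: 0.666
grip_force: 0.0
```

Run:
```python
from h import *
s=get_state(); a=get_image('wrist'); print(s['time'],s['position'].round(4),s['joint_positions'].round(2))
c=(.4285,-.062)
for r,z in ((.0165,.016),(.0165,.0)): circfit(a,s,c,r,z)
rel((.4285,-.062,.0015),np.pi/2+.115)
```

```text
18.25 [ 0.43   -0.0625  0.0209] [ 0.81  0.11 -0.75  2.15  0.1   0.91  1.69]
circ r 0.0165 z 0.016 [ 1.993138e+02  4.285000e-01 -6.200000e-02]
circ r 0.0165 z 0.0 [ 1.103205e+02  4.285000e-01 -6.200000e-02]
shift [ 1.3  0.7 19.2]
dr [-0.0012  0.0017  0.0001]
dr [-2.7000e-03 -1.8000e-03 -3.1415e+00]
```

Excellent agreement. I'll descend and grip.

{"name": "send_rows", "arguments": {"xyz": [[1, 0.5, 3], [1, 0.5, 6], [1, 0.5, 9], [1, 0.5, 12], [1, 0.5, 15], [1, 0.5, 17], [1, 0.5, 18], [1, 0.5, 18], [1, 0.5, 18], [1, 0.5, 18]], "dr": [[0, 0, 0], [0, 0, 0], [0, 0, 0], [0, 0, 0], [0, 0, 0], [0, 0, 0], [0, 0, 0], [0, 0, 0], [0, 0, 0], [0, 0, 0]]}}

```text
time: 19.13
position: [0.4279, -0.0619, 0.0018]
tool_rot: [-0.181, 3.136, -0.0]
ft_force: [-0.7, 0.4, -0.2]
grip_width: 0.669
grip_force: 0.0
```

{"name": "send_rows", "arguments": {"xyz": [[0, 0, 0], [0, 0, 0], [0, 0, 0], [0, 0, 0], [0, 0, 0], [0, 0, 0], [0, 0, 0], [0, 0, 0], [0, 0, 0], [0, 0, 0]], "dr": [[0, 0, 0], [0, 0, 0], [0, 0, 0], [0, 0, 0], [0, 0, 0], [0, 0, 0], [0, 0, 0], [0, 0, 0], [0, 0, 0], [0, 0, 0]], "jaw": 22, "grip_force": 20}}

```text
time: 19.97
position: [0.4279, -0.062, 0.0018]
tool_rot: [-0.181, 3.136, -0.0]
ft_force: [0.0, 0.7, 1.2]
grip_width: 0.356
grip_force: 20.0
```

{"name": "send_rows", "arguments": {"xyz": [[0, 0, -20], [0, 0, -55], [0, 0, -90], [-10, 14, -125], [-30, 42, -130], [-49, 68, -130], [-68, 95, -130], [-85, 119, -130], [-97, 136, -130], [-97, 136, -130]], "dr": [[0, 0, 0], [0, 0, 0], [0, 0, 0], [0, 0, 0], [0, 0, 0], [0, 0, 0], [0, 0, 0], [0, 0, 0], [0, 0, 0], [0, 0, 0]]}}

```text
time: 20.8
position: [0.5096, 0.0899, 0.1319]
tool_rot: [-0.19, 3.134, 0.007]
ft_force: [-0.8, 0.3, -1.3]
grip_width: 0.355
grip_force: 20.0
```

{"name": "send_rows", "arguments": {"xyz": [[0, 0, 0], [0, 0, 20], [0, 0, 45], [0, 0, 70], [0, 0, 85], [0, 0, 90], [0, 0, 90], [0, 0, 90], [0, 0, 90], [0, 0, 90]], "dr": [[0, 0, 0], [0, 0, 0], [0, 0, 0], [0, 0, 0], [0, 0, 0], [0, 0, 0], [0, 0, 0], [0, 0, 0], [0, 0, 0], [0, 0, 0]]}}

```text
time: 21.63
position: [0.5095, 0.0842, 0.043]
tool_rot: [-0.18, 3.134, -0.001]
ft_force: [0.1, 0.1, -0.5]
grip_width: 0.355
grip_force: 20.0
```

Run:
```python
from h import *
s=get_state(); a=get_image('wrist'); save(a,'w10.png');p=s['position'];print(s['time'],p.round(4),s['grip_width']*87,s['ft_force'].round(1))
circfit(a,s,p[:2],.0165,p[2]+.0142); circfit(a,s,(.509,.0845),.022,.014)
rel((.5084,.0847,.0105),np.pi/2+.115)
```

```text
21.6333 [0.5095 0.0842 0.043 ] 30.86553862715081 [ 0.1  0.1 -0.5]
circ r 0.0165 z 0.05718748628676193 [1.255472e+02 5.095000e-01 8.520000e-02]
circ r 0.022 z 0.014 [1.493379e+02 5.095000e-01 8.500000e-02]
shift [ 1.   0.6 32.4]
dr [-0.0007  0.002  -0.0001]
dr [3.1000e-03 1.1000e-03 3.1415e+00]
```

{"name": "send_rows", "arguments": {"xyz": [[0, 0, 5], [0, 0, 10], [0, 0, 15], [0, 0, 19], [0, 0, 23], [0, 0, 26], [0, 0, 29], [0, 0, 31], [0, 0, 32], [0, 0, 32]], "dr": [[0, 0, 0], [0, 0, 0], [0, 0, 0], [0, 0, 0], [0, 0, 0], [0, 0, 0], [0, 0, 0], [0, 0, 0], [0, 0, 0], [0, 0, 0]]}}

```text
time: 22.52
position: [0.5086, 0.0845, 0.0099]
tool_rot: [0.181, -3.136, 0.0]
ft_force: [-0.7, 1.0, 0.0]
grip_width: 0.357
grip_force: 20.0
```

{"name": "send_rows", "arguments": {"xyz": [[0, 0, 0.5], [0, 0, 0.5], [0, 0, 0.5], [0, 0, 0.5], [0, 0, 0.5], [0, 0, 0.5], [0, 0, 0.5], [0, 0, 0.5], [0, 0, 0.5], [0, 0, 0.5]], "dr": [[0, 0, 0], [0, 0, 0], [0, 0, 0], [0, 0, 0], [0, 0, 0], [0, 0, 0], [0, 0, 0], [0, 0, 0], [0, 0, 0], [0, 0, 0]]}}

```text
time: 23.35
position: [0.5087, 0.0845, 0.0097]
tool_rot: [-0.181, 3.136, -0.001]
ft_force: [-2.8, -0.9, 6.3]
grip_width: 0.355
grip_force: 20.0
```

{"name": "send_rows", "arguments": {"xyz": [[0, 0, -0.5], [0, 0, -0.5], [0, 0, -0.5], [0, 0, -0.5], [0, 0, -0.5], [0, 0, -0.5], [0, 0, -0.5], [0, 0, -0.5], [0, 0, -0.5], [0, 0, -0.5]], "dr": [[0, 0, 0], [0, 0, 0], [0, 0, 0], [0, 0, 0], [0, 0, 0], [0, 0, 0], [0, 0, 0], [0, 0, 0], [0, 0, 0], [0, 0, 0]], "jaw": 48}}

```text
time: 24.18
position: [0.5086, 0.0844, 0.0097]
tool_rot: [-0.181, 3.136, -0.0]
ft_force: [-0.8, -0.8, -0.5]
grip_width: 0.548
grip_force: 0.0
```

{"name": "send_rows", "arguments": {"xyz": [[0, 0, -20], [0, 0, -55], [0, 10, -95], [0, 30, -130], [0, 50, -165], [0, 70, -190], [0, 80, -190], [0, 80, -190], [0, 80, -190], [0, 80, -190]], "dr": [[0, 0, 0], [0, 0, 0], [0, 0, 0], [0, 0, 0], [0, 0, 0], [0, 0, 0], [0, 0, 0], [0, 0, 0], [0, 0, 0], [0, 0, 0]]}}

```text
time: 25.02
position: [0.4987, 0.1621, 0.198]
tool_rot: [0.179, -3.134, 0.002]
ft_force: [-0.2, -0.9, 0.0]
grip_width: 0.55
grip_force: 0.0
```

Run:
```python
from h import *
s=get_state(); a=get_image('wrist'); save(a,'w11.png');p=s['position'];print(s['time'],p.round(4),s['tool_rot'],s['joint_positions'].round(2))
circfit(a,s,(.5095,.085),.0165,.024); circfit(a,s,(.4905,.2437),.0305,.030)
for n,q in [('n',(.5095,.085,.024)),('w',(.4905,.2437,.03)),('knobtop',(.412,.199,.079)),('axis',(.5,.1645,.041))]: print(n,w2pix('wrist',q,s).round(0))
circfit(a,s,(.412,.199),.010,.079)
save(cv2.resize(a[40:340,120:520],(800,600)),'w11c.png')
```

```text
25.0167 [0.4987 0.1621 0.198 ] [ 1.78763916e-01 -3.13363849e+00  1.75354474e-03] [ 0.54  0.15 -0.98  1.75  0.13  1.31  1.22]
circ r 0.0165 z 0.024 [76.7449  0.5085  0.085 ]
circ r 0.0305 z 0.03 [117.7152   0.4895   0.2442]
n [242. 223.]
w [408. 224.]
knobtop [381. 133.]
axis [324. 226.]
circ r 0.01 z 0.079 [48.3802  0.4115  0.1995]
```

View pics/w11c.png

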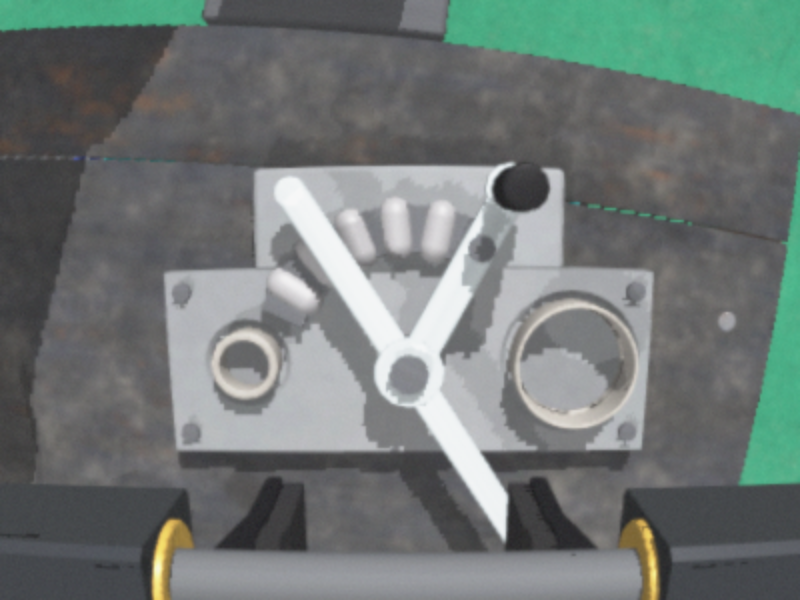

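Both races sit level in their pockets. The ribs are at crop (438,230), (398,227), (355,235), (313,262) and (293,290), and the click-pin cap is at (481,247).

Run:
```python
from h import *
s=get_state(); ax=np.array([.4997,.1642]); w=np.array([.4905,.2439])-[.509,.0848]; yaw=np.arctan2(-w[0],w[1]); th0=yaw+np.arctan2(.479,-.878); print(yaw,th0)
for (u,v) in [(438,230),(398,227),(355,235),(313,262),(293,290)]:
    o=[]
    for z in (.02,.028):
        d=pix2w('wrist',(120+u/2,40+v/2),z,s)[:2]-ax; o+=[np.hypot(*d).round(3),(np.mod(np.arctan2(d[1],d[0])-th0+3,6.283)-3).round(3)]
    print(o)
k=ax+.095*np.array([np.cos(th0),np.sin(th0)]); print(k)
rel((*k,.12),th0+np.pi/2-np.pi)
```

```text
0.11575921772081081 2.757925353907694
[np.float64(0.065), np.float64(0.28), np.float64(0.065), np.float64(0.286)]
[np.float64(0.065), np.float64(0.568), np.float64(0.066), np.float64(0.567)]
[np.float64(0.066), np.float64(0.881), np.float64(0.066), np.float64(0.872)]
[np.float64(0.066), np.float64(1.24), np.float64(0.066), np.float64(1.223)]
[np.float64(0.065), np.float64(1.491), np.float64(0.065), np.float64(1.47)]
[0.41160668 0.19976075]
shift [82.1 47.4 78.2]
dr [-0.0014 -0.0028  0.4971]
dr [ 3.8000e-03 -2.0000e-03 -2.6445e+00]
```

{"name": "send_rows", "arguments": {"xyz": [[16, 9, 16], [33, 19, 31], [49, 28, 47], [66, 38, 62], [82, 47, 78], [82, 47, 78], [82, 47, 78], [82, 47, 78], [82, 47, 78], [82, 47, 78]], "dr": [[0, 0, 0.1], [0, 0, 0.2], [0, 0, 0.3], [0, 0, 0.4], [0, 0, 0.497], [0, 0, 0.497], [0, 0, 0.497], [0, 0, 0.497], [0, 0, 0.497], [0, 0, 0.497]], "jaw": 48}}

```text
time: 25.9
position: [0.4136, 0.2007, 0.1222]
tool_rot: [0.598, 3.084, 0.001]
ft_force: [0.1, 0.4, 0.8]
grip_width: 0.551
grip_force: 0.0
```

Run:
```python
from h import *
s=get_state(); a=get_image('wrist'); save(a,'w12.png');p=s['position'];print(s['time'],p.round(4),s['joint_positions'].round(2),w2pix('wrist',(.4116,.1997,.079),s))
circfit(a,s,(.4116,.1997),.010,.079)
rel((.4116,.1997,.042),2.758-np.pi/2)
```

```text
25.9 [0.4136 0.2007 0.1222] [ 0.49  0.03 -1.    1.99  0.02  1.13  0.67] [318.4783834  262.40655388]
circ r 0.01 z 0.079 [64.8093  0.4106  0.2002]
shift [ 1.3 -1.8 80.2]
dr [0.0009 0.0003 0.0009]
dr [-5.0000e-04  1.4000e-03 -3.1407e+00]
```

{"name": "send_rows", "arguments": {"xyz": [[1, -1, 15], [1, -1.5, 30], [1, -1.5, 42], [1, -1.5, 54], [1, -1.5, 64], [1, -1.5, 72], [1, -1.5, 78], [1, -1.5, 79], [1, -1.5, 79], [1, -1.5, 79]], "dr": [[0, 0, 0], [0, 0, 0], [0, 0, 0], [0, 0, 0], [0, 0, 0], [0, 0, 0], [0, 0, 0], [0, 0, 0], [0, 0, 0], [0, 0, 0]]}}

```text
time: 26.78
position: [0.4113, 0.2003, 0.0431]
tool_rot: [0.596, 3.084, 0.0]
ft_force: [0.8, 0.8, 0.0]
grip_width: 0.55
grip_force: 0.0
```

{"name": "send_rows", "arguments": {"xyz": [[0, 0, 0], [0, 0, 0], [0, 0, 0], [0, 0, 0], [0, 0, 0], [0, 0, 0], [0, 0, 0], [0, 0, 0], [0, 0, 0], [0, 0, 0]], "dr": [[0, 0, 0], [0, 0, 0], [0, 0, 0], [0, 0, 0], [0, 0, 0], [0, 0, 0], [0, 0, 0], [0, 0, 0], [0, 0, 0], [0, 0, 0]], "jaw": 8, "grip_force": 25}}

```text
time: 27.62
position: [0.4109, 0.1997, 0.0428]
tool_rot: [-0.596, -3.084, 0.001]
ft_force: [-2.3, -2.2, 2.8]
grip_width: 0.219
grip_force: 25.0
```

Run:
```python
from h import *
s=get_state(); print(s['time'],s['position'].round(4),s['grip_width']*87,s['grip_force'],s['ft_force'].round(1))
Rc=R.from_rotvec(s['tool_rot']); ax=np.array([.4997,.1642,0]); d=s['position']-ax; d[2]=0; r0=.095; a0=np.arctan2(d[1],d[0]); print(np.hypot(*d[:2]),a0-2.758)
d*=r0/np.hypot(*d[:2])
for da in np.arange(.05,.501,.05):
    sh=Rc.inv().apply(R.from_rotvec([0,0,da]).apply(d)-d)*1000; print(da.round(2),sh.round(1))
```

```text
27.6167 [0.4109 0.1997 0.0428] 19.038983473009765 24.99949527068935 [-2.3 -2.2  2.8]
0.09559540673170566 0.0031284829669528946
0.05 [-0.1 -4.7  0. ]
0.1 [-0.5 -9.5  0. ]
0.15 [ -1.1 -14.2   0. ]
0.2 [ -1.9 -18.9   0. ]
0.25 [ -3.  -23.5   0. ]
0.3 [ -4.3 -28.1   0. ]
0.35 [ -5.8 -32.6   0. ]
0.4 [ -7.6 -37.    0. ]
0.45 [ -9.5 -41.3   0. ]
0.5 [-11.7 -45.5   0. ]
```

{"name": "send_rows", "arguments": {"xyz": [[0, -2.8, 0], [-0.2, -5.7, 0], [-0.4, -8.5, 0], [-0.7, -11.4, 0], [-1.1, -14.2, 0], [-1.5, -17, 0], [-2.1, -19.8, 0], [-2.7, -22.6, 0], [-3.4, -25.3, 0], [-4.2, -28.1, 0]], "dr": [[0, 0, -0.03], [0, 0, -0.06], [0, 0, -0.09], [0, 0, -0.12], [0, 0, -0.15], [0, 0, -0.18], [0, 0, -0.21], [0, 0, -0.24], [0, 0, -0.27], [0, 0, -0.3]], "grip_force": 40}}

```text
time: 28.45
position: [0.4051, 0.1761, 0.0429]
tool_rot: [0.125, 3.137, 0.01]
ft_force: [1.7, 6.1, -2.7]
grip_width: 0.215
grip_force: 40.0
```

```bash
cat >> h.py <<'E'
def lev():
    s=get_state(); d=s['position'][:2]-[.4997,.1642]; a=np.arctan2(d[1],d[0])%6.2832
    t=np.array([-np.sin(a),np.cos(a)]); print('t',s['time'],'lever~',round(a-2.758,3),'r',np.hypot(*d).round(4),'z',s['position'][2].round(4),'Ftan',round(float(s['ft_force'][:2]@t),1),s['ft_force'].round(1),s['grip_width']*87,s['grip_force'])
E
python3 -c "
from h import *
lev()"
```

```text
t 28.45 lever~ 0.258 r 0.0954 z 0.0429 Ftan -6.3 [ 1.7  6.1 -2.7] 18.670949899134314 40.03177284609137
```

{"name": "send_rows", "arguments": {"xyz": [[0, -2.8, 0], [-0.2, -5.7, 0], [-0.4, -8.5, 0], [-0.7, -11.4, 0], [-1.1, -14.2, 0], [-1.5, -17, 0], [-2.1, -19.8, 0], [-2.7, -22.6, 0], [-3.4, -25.3, 0], [-4.2, -28.1, 0]], "dr": [[0, 0, -0.03], [0, 0, -0.06], [0, 0, -0.09], [0, 0, -0.12], [0, 0, -0.15], [0, 0, -0.18], [0, 0, -0.21], [0, 0, -0.24], [0, 0, -0.27], [0, 0, -0.3]]}}

```text
time: 29.28
position: [0.4055, 0.1489, 0.0428]
tool_rot: [-0.346, 3.122, 0.011]
ft_force: [-2.7, 6.8, 0.3]
grip_width: 0.219
grip_force: 40.0
```

```bash
python3 -c "
from h import *
lev()"
```

```text
t 29.2833 lever~ 0.545 r 0.0955 z 0.0428 Ftan -7.2 [-2.7  6.8  0.3] 19.01698876160276 40.02575145352239
```

{"name": "send_rows", "arguments": {"xyz": [[0, -2.8, 0], [-0.2, -5.7, 0], [-0.4, -8.5, 0], [-0.7, -11.4, 0], [-1.1, -14.2, 0], [-1.5, -17, 0], [-2.1, -19.8, 0], [-2.7, -22.6, 0], [-3.4, -25.3, 0], [-4.2, -28.1, 0]], "dr": [[0, 0, -0.03], [0, 0, -0.06], [0, 0, -0.09], [0, 0, -0.12], [0, 0, -0.15], [0, 0, -0.18], [0, 0, -0.21], [0, 0, -0.24], [0, 0, -0.27], [0, 0, -0.3]]}}

```text
time: 30.12
position: [0.4138, 0.1225, 0.0427]
tool_rot: [0.809, -3.032, -0.011]
ft_force: [-7.6, 8.8, 9.2]
grip_width: 0.22
grip_force: 40.0
```

```bash
python3 -c "
from h import *
lev()"
```

```text
t 30.1167 lever~ 0.836 r 0.0955 z 0.0427 Ftan -11.3 [-7.6  8.8  9.2] 19.17546840131881 40.00366039312212
```

{"name": "send_rows", "arguments": {"xyz": [[0, -1.4, 0], [-0.1, -2.8, 0], [-0.1, -4.3, 0], [-0.2, -5.7, 0], [-0.3, -7.1, 0], [-0.4, -8.5, 0], [-0.5, -10, 0], [-0.7, -11.4, 0], [-0.8, -12.3, 0], [-0.8, -12.3, 0]], "dr": [[0, 0, -0.015], [0, 0, -0.03], [0, 0, -0.045], [0, 0, -0.06], [0, 0, -0.075], [0, 0, -0.09], [0, 0, -0.105], [0, 0, -0.12], [0, 0, -0.13], [0, 0, -0.13]]}}

```text
time: 30.95
position: [0.4214, 0.1093, 0.0427]
tool_rot: [1.003, -2.974, -0.004]
ft_force: [-7.3, 2.9, 8.6]
grip_width: 0.217
grip_force: 40.0
```

{"name": "send_rows", "arguments": {"xyz": [[0, 0, 0], [0, 0, 0], [0, 0, 0], [0, 0, 0], [0, 0, 0], [0, 0, 0], [0, 0, 0], [0, 0, 0], [0, 0, 0], [0, 0, 0]], "dr": [[0, 0, 0], [0, 0, 0], [0, 0, 0], [0, 0, 0], [0, 0, 0], [0, 0, 0], [0, 0, 0], [0, 0, 0], [0, 0, 0], [0, 0, 0]]}}

```text
time: 31.78
position: [0.4212, 0.1095, 0.0427]
tool_rot: [1.002, -2.974, -0.005]
ft_force: [-7.5, 3.1, 9.0]
grip_width: 0.22
grip_force: 40.0
```

Run:
```python
from h import *
lev(); s=get_state(); a=get_image('wrist'); save(a,'w13.png')
circfit(a,s,(.5087,.0849),.0165,.024); circfit(a,s,(.490,.2440),.0305,.030)
print(w2pix('wrist',(.49,.244,.03),s),w2pix('wrist',(.509,.085,.024),s))
t=get_image('top'); save(t,'t13.png')
```

```text
t 31.7833 lever~ 0.993 r 0.0956 z 0.0427 Ftan -6.9 [-7.5  3.1  9. ] 19.14784197634554 39.98827771443757
circ r 0.0165 z 0.024 [32.2394  0.5167  0.0879]
circ r 0.0305 z 0.03 [23.0763  0.4825  0.252 ]
[411.66036031 453.11115432] [205.52393936 357.91350942]
```

{"name": "send_rows", "arguments": {"xyz": [[0, -1.5, 0], [0, -3, 0], [0, -3, 0], [0, -3, 0], [0, -3, 0], [0, -3, 0], [0, -3, 0], [0, -3, 0], [0, -3, 0], [0, -3, 0]], "dr": [[0, 0, -0.015], [0, 0, -0.03], [0, 0, -0.03], [0, 0, -0.03], [0, 0, -0.03], [0, 0, -0.03], [0, 0, -0.03], [0, 0, -0.03], [0, 0, -0.03], [0, 0, -0.03]]}}

```text
time: 32.72
position: [0.4229, 0.1071, 0.0427]
tool_rot: [1.047, -2.958, -0.005]
ft_force: [-7.3, 3.1, 9.3]
grip_width: 0.216
grip_force: 40.0
```

```bash
python3 -c "
from h import *
lev()"
```

```text
t 32.7167 lever~ 1.023 r 0.0957 z 0.0427 Ftan -6.9 [-7.3  3.1  9.3] 18.82032213165296 39.988319904496166
```

{"name": "send_rows", "arguments": {"xyz": [[0, -1.5, 0], [0, -3, 0], [0, -3, 0], [0, -3, 0], [0, -3, 0], [0, -3, 0], [0, -3, 0], [0, -3, 0], [0, -3, 0], [0, -3, 0]], "dr": [[0, 0, -0.015], [0, 0, -0.03], [0, 0, -0.03], [0, 0, -0.03], [0, 0, -0.03], [0, 0, -0.03], [0, 0, -0.03], [0, 0, -0.03], [0, 0, -0.03], [0, 0, -0.03]]}}

```text
time: 33.55
position: [0.4243, 0.1053, 0.0426]
tool_rot: [1.091, -2.942, -0.006]
ft_force: [-8.3, 4.7, 10.2]
grip_width: 0.215
grip_force: 40.0
```

```bash
python3 -c "
from h import *
lev()"
```

```text
t 33.55 lever~ 1.046 r 0.0957 z 0.0426 Ftan -8.8 [-8.3  4.7 10.2] 18.74694355748591 39.99103377947904
```

{"name": "send_rows", "arguments": {"xyz": [[0, 1.3, 0], [0, 2.5, 0], [0, 3.9, 0], [0, 3.9, 0], [0, 3.9, 0], [0, 3.9, 0], [0, 3.9, 0], [0, 3.9, 0], [0, 3.9, 0], [0, 3.9, 0]], "dr": [[0, 0, 0.013], [0, 0, 0.026], [0, 0, 0.04], [0, 0, 0.04], [0, 0, 0.04], [0, 0, 0.04], [0, 0, 0.04], [0, 0, 0.04], [0, 0, 0.04], [0, 0, 0.04]]}}

```text
time: 34.38
position: [0.4224, 0.1078, 0.0427]
tool_rot: [1.032, -2.964, -0.005]
ft_force: [-7.1, 3.1, 8.5]
grip_width: 0.215
grip_force: 40.0
```

{"name": "send_rows", "arguments": {"xyz": [[0, 0, 0], [0, 0, 0], [0, 0, 0], [0, 0, 0], [0, 0, 0], [0, 0, 0], [0, 0, 0], [0, 0, 0], [0, 0, 0], [0, 0, 0]], "dr": [[0, 0, 0], [0, 0, 0], [0, 0, 0], [0, 0, 0], [0, 0, 0], [0, 0, 0], [0, 0, 0], [0, 0, 0], [0, 0, 0], [0, 0, 0]]}}

```text
time: 35.22
position: [0.4224, 0.1078, 0.0427]
tool_rot: [1.032, -2.964, -0.005]
ft_force: [-7.9, 3.2, 9.4]
grip_width: 0.215
grip_force: 40.0
```

Run:
```python
from h import *
lev(); s=get_state(); a=get_image('top')
d=cv2.absdiff(a,cv2.imread('pics/t0.png')[:,:,::-1].copy()).max(2)
print('gauge region diff',d[300:335,380:440].max(), d[170:260,460:520].max())
```

```text
t 35.2167 lever~ 1.014 r 0.0957 z 0.0427 Ftan -7.2 [-7.9  3.2  9.4] 18.74364413207381 39.988000026351074
gauge region diff 10 12
```

Lever steady at about 1.01 rad in the flat gap, grip firm. I'm handing in.

```bash
python3 -c "
from bench import *
print(close_job())"
```

```text
the job is handed in; nothing more can be done
None
```

I handed the job in at 35 s. Both races are in their pockets, and the gripper is still holding the lever at about 1.01 rad, which my force readings put in the gap after the third rib. No verdict came back, and the click pin's height and the races after the turn were not seen directly.

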